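# Tilt a drying-tube cradle to the index with a plumb angle gauge

## Robot

A 6-joint arm with a two-finger parallel gripper is mounted at the origin on the work surface. World frame = base frame: x ahead of the robot, y to its left, z up, the work surface at z = 0. Lengths are in mm, angles in rad, forces in N, time in s.
With the tool pointing down it reaches from about 275 to 1000 mm from the base axis. Payload 8.4 kg.
Tool frame: the origin (TCP) lies at the very end of the fingers, on their centre line; the grasp point (between the pads) lies r.hold_point_z behind it (r.hold_point_z is the distance from the TCP to the grasp point, in mm); x points along the fingers, z is the direction in which the jaws open and shut, and the axes are right-handed (so a half turn about x gives the same grasp; the last joint's range is limited). The gripper opens to 85 mm and grips with 20 to 120 N. Pads are 22 mm wide; open, the fingers measure 114 mm over their backs; the gripper's body (76 mm by 85 mm) begins 54 mm behind the grasp point. The pads swing forward as they close: fully open they stand 13 mm farther back than shut.
Start: joints at [-1.251, 0.353, 1.633, -0, 1.155, -0.002], TCP at [197.67, -592.92, 231.281] pointing down, gripper open.
Joint ranges: [-2.63, 2.63], [-0.92, 2.1], [0.06, 2.66], [-1.3, 4.44], [0, 2.69], [-3.02, 3.02]. Speed limits (rad/s): [2.22, 2.22, 2.79, 3.14, 3.14, 3.14].

## Interface

Orientations are given as [roll, pitch, yaw] about the fixed x, y, z axes, in that order (R = Rz(yaw) Ry(pitch) Rx(roll)).
In Python, from rig import r gives the robot as it stands.
- The arm moves only by the tool jog_arm, never from a script. Its argument "series" is a list of rows, each a list of 7 numbers: the turn, a rotation vector about the tool's x, y, z in degrees, then the shift along the tool's x, y, z in cm, then the opening, from 0 (shut) to 1 (fully open). In form: [[wx, wy, wz, tx, ty, tz, fingers], ...]. A call has 1 to 20 rows; each row shifts and turns the commanded pose from where the row before left it, along the tool's axes as they then stand; what a row does not reach is not made up. A row lasts 1/10 s, in which the tool goes at most 50 mm and 8.59 degrees, less where a joint would pass 70% of its speed; a pose out of reach is approached as far as the arm can. A call with a gripper value outside its range is refused whole. The fingers move at their own pace and stop on an object; "force" is the grip in N (left out, the last holds). Time passes only in rows, so rows that do not move let the fingers close. It gives the time, the measured TCP pose, the force and the opening at its end, in the units of the state.
- r.sense(): the state, without advancing time (a new reading comes with each control period).
- r.grab_frame(name): name is "side" or "top" or "wrist"; returns (picture, depth): 384x512x3 uint8, red, green, blue; 384x512 float32, mm along the optical axis (not along the pixel's ray), 0 where there is no reading.
- r.get_calibration(name): a dict with "mtx" (3x3 intrinsics, pixels), "position" and "rotation" of the camera in the world; the wrist camera has in their place "mount" (4x4, takes a point from camera to tool coordinates, whose origin is the TCP and whose axes are the tool frame's). Camera axes: x right, y down, z forward; pixel columns grow to the right and rows downward; lengths in mm; the calibration is good to about 2 mm. A picture is of the moment at which its call begins: read the wrist's pose just before it. get_calibration takes no time and is no camera call.
- r.sign_off(): hands the job in, once; it reports no verdict.
The state is a dict: "clock": time; "qpos": joint angles; "qvel": joint speeds; "joint_efforts": joint torques, N m; "eef_pos": TCP position; "tcp_rot": TCP orientation; "contact_force": force on the tool from outside, world axes, zero at the start; "wrist_torque": the same for the moment, N m; "opening": opening from 0.0 (shut) to 1.0 (fully open).
Only numpy, scipy, OpenCV 4.12 (cv2) and the standard library are available. Lean on these libraries where they do the work, as an engineer would, in place of code of your own. Each camera call takes 0.05 s, during which the arm holds its last target.

## Task

Take the angle gauge out of its parking block and slide its tongue all the way down into the slot of the tilting cradle that carries the drying tube. Then rock the cradle with the gauge until the gauge's swinging pointer settles between the jaws of the fork-shaped index on its scale, and finish while still gripping the gauge and holding the cradle at that tilt, since it swings back when let go. Do not knock over the small amber jar that stands between the parking block and the cradle.

Things in the scene. Friction and masses are not known exactly. Their poses are not given: they have to be found in the camera images.
- gauge_grip (a point): Centre of the black grip tab (40 wide x 16 thick x 41 high) on top of the angle gauge, where it is grasped, 170 mm above the tongue's lower edge. Gauge axes: x = plate normal, y = along the plate, z = up from tongue to grip. Total mass about 0.25 kg. Needles and index project up to 10 mm from either face, all below the tab.
- gauge: The angle gauge, a flat plate with white faces, 6 thick; origin at the middle of its tongue's lower edge, axes as gauge_grip. From the bottom: tongue 60 wide, heights 0 to 32; scale plate 120 wide, heights 32 to 150; grip tab, heights 149 to 191. At the start it stands upright in a parking block, facing roughly +x.
- rack: Grey parking block, fixed, 60 (x) x 130 (y) mm, 40 high in the middle; origin under its centre. Its slot along y is 64 x 9 mm and 28 deep, floor 12 above the table; the gauge's tongue stands in it: lift it straight up.
- gauge_foot (a point): Middle of the lower edge of the gauge's tongue (170 mm below gauge_grip along the gauge's z); axes as gauge_grip.
- pointer (a joint): Angle of the swinging pointer relative to the gauge (rad): 0 = along the gauge's -z, positive = right-handed about the gauge's x (tip towards +y). A free, lightly damped pendulum, one black needle on each face, on a pin 138 mm above the tongue's lower edge; it comes to rest plumb within about 1.5 s. Swings +-0.62.
- pointer_tip (a point): Tip of the pointer, 80 mm from its pin, in the middle of the plate's thickness.
- fork (a joint): Angle at which the fork-shaped index is clamped on the scale (rad), same zero, sense and centre as pointer; 0.24 to 0.44, differs each time, cannot be shifted by hand. Gauge upright: pointer reads 0. Turning the gauge by -a about its own x makes the pointer read +a, so the gauge must lean by minus this angle.
- index (a point): Middle of the fork's gap, 80 mm from the pointer's pin, in the middle of the plate's thickness. The fork is two dark steel jaws 14 mm apart joined below, one fork on each face of the plate; the needle (3 mm wide) must rest between them.
- slot_mouth (a point): Centre of the mouth of the slot on the cradle's white slot block. Axes: x = across the slot, parallel to the pivot stud; y = along the slot and the beam; z = up out of the slot. Slot 64 long x 9 wide x 30 deep, long sides flared; the tongue stands on its floor when home. It takes the gauge either way round.
- pivot (a point): Point on the cradle's pivot stud straight below the slot: 42 mm below slot_mouth along the cradle's z, 12 mm below the slot's floor, 72 mm above the table. It does not move; the pivot axis is the x axis of slot_mouth.
- cradle (a joint): Tilt of the cradle (rad), right-handed about the x axis of slot_mouth, 0 = level, stops at +-0.55. White beam 200 long (y) x 100 wide, a glass drying tube lying beside the slot block on its -x side, no higher than the block. A spring (1.2 N m/rad) pulls it towards level against a stiff bearing (0.12 N m): it rests within 0.08 of level.
- vial: Small amber jar with a lid, 38 diameter x 50 high, standing between the parking block and the cradle; origin under its centre.
There are look-alikes about, which are no part of the job. Leave any turquoise look-alike of the part that bears slot_mouth alone.

How it is judged:
By the outcome, as a careful person would: the job done as asked, in the order asked, and still so for the second after the job is handed in, while the arm keeps its last pose, push and grip.
It also fails if it takes over 51 s, if anything falls off the work surface, if the arm or the gripper's body presses on something with over 40 N, if the wrist force passes 120 N, or if a joint passes its speed limit or range.

## Working session

There is one attempt and no reset: what is moved stays moved. The work goes in short steps, Python scripts to look and compute and a tool call to move; the robot and the scene stay as the last step left them, time stands still between calls to the robot, and variables do not carry over. Pictures are saved under pics/ and viewed, and the job is handed in when it is done.

Besides the shell and the picture viewer there is one more tool, called after ">>>" as a command line: name --pt "numbers of a row" for each row, then --argument value for the rest. jog_arm: Moves the arm, as the interface text tells. Its arguments: {"type":"object","properties":{"series":{"type":"array"},"force":{"type":"number"}},"required":["series"]}

```bash
ls; mkdir -p pics
cat > h.py <<'E'
import numpy as np, cv2
from scipy.spatial.transform import Rotation as R
from rig import r
def save(n,f):
    p,d=r.grab_frame(n); cv2.imwrite(f'pics/{f}.png',cv2.resize(p[:,:,::-1],(768,576),interpolation=cv2.INTER_CUBIC)); np.savez(f'pics/{f}.npz',p=p,d=d); return p,d
def pose():
    s=r.sense(); return np.array(s['eef_pos']),R.from_euler('xyz',s['tcp_rot']).as_matrix()
def cam(n,ps=None):
    c=r.get_calibration(n); K=np.array(c['mtx'])
    if n=='wrist':
        t,Rm=ps or pose(); M=np.array(c['mount']); return K,Rm@M[:3,3]+t,Rm@M[:3,:3]
    return K,np.array(c['position']),np.array(c['rotation'])
def ray(c,u,v):
    K,p,Q=c; return p,Q@np.linalg.inv(K)@np.array([u,v,1.])
def onz(c,u,v,z):
    p,d=ray(c,u,v); return p+d*(z-p[2])/d[2]
def world(c,d):
    K,p,Q=c; v,u=np.mgrid[:d.shape[0],:d.shape[1]]
    X=np.stack([u,v,np.ones_like(u)],-1)@np.linalg.inv(K).T*d[...,None]
    W=X@Q.T+p; W[d<=0]=np.nan; return W
def proj(c,P):
    K,p,Q=c; x=K@(Q.T@(np.array(P)-p)); return x[:2]/x[2]
E
python3 - <<'E'
from h import *
s=r.sense(); print(s, r.hold_point_z)
for n in('side','top','wrist'): save(n,n+'0'); print(n,r.get_calibration(n))
E
```

```text
pics
{'clock': 0.0, 'qpos': array([-1.25140849e+00,  3.53669622e-01,  1.63414471e+00,  3.18902068e-06,
        1.15518191e+00, -2.37862169e-03]), 'qvel': array([ 1.66837827e-04, -2.19882152e-04, -3.09032243e-04,  1.88164527e-04,
       -9.41350942e-05, -3.44410266e-04]), 'joint_efforts': array([-4.23548427e-04, -6.05252481e+01, -3.42065191e+01, -9.28525856e-05,
        9.41554550e-03,  1.10214353e-05]), 'eef_pos': array([ 197.51543046, -592.46587646,  230.54373878]), 'tcp_rot': array([3.13713669, 1.56939274, 1.88810553]), 'contact_force': array([-0.59356961,  0.94923911,  0.40395719]), 'wrist_torque': array([-0.02249377,  0.00972743, -0.04607212]), 'opening': 0.9960730933606542} 18.700000000000003
side {'mtx': array([[434.13831894,   0.        , 255.96174417],
       [  0.        , 434.13831894, 191.01911701],
       [  0.        ,   0.        ,   1.        ]]), 'position': array([-145.5377221 ,  771.2782188 ,  840.52140935]), 'rotation': array([-2.23317763e+00, -9.96047304e-04, -2.50900702e+00])}
top {'mtx': array([[398.23454792,   0.        , 257.07956768],
       [  0.        , 398.23454792, 196.49882614],
       [  0.        ,   0.        ,   1.        ]]), 'position': array([ 349.3440172 ,   31.17066146, 1117.08290896]), 'rotation': array([-3.10519632, -0.02446611, -1.5937556 ])}
wrist {'mtx': array([[267.04209848,   0.        , 256.44156136],
       [  0.        , 267.04209848, 190.01347699],
       [  0.        ,   0.        ,   1.        ]]), 'mount': array([[ 1.74767027e-03, -2.90093117e-01,  9.56996828e-01,
        -1.43247566e+02],
       [-4.19098381e-04, -9.56998418e-01, -2.90092834e-01,
         7.41943560e+01],
       [ 9.99998385e-01,  1.05910800e-04, -1.79409524e-03,
        -5.89393607e-01],
       [ 0.00000000e+00,  0.00000000e+00,  0.00000000e+00,
         1.00000000e+00]])}
```

```bash
sed -i "s/return K,np.array(c\['position'\]),np.array(c\['rotation'\])/return K,np.array(c['position']),R.from_euler('xyz',c['rotation']).as_matrix()/" h.py; grep -n euler h.py
```

```text
7:    s=r.sense(); return np.array(s['eef_pos']),R.from_euler('xyz',s['tcp_rot']).as_matrix()
12:    return K,np.array(c['position']),R.from_euler('xyz',c['rotation']).as_matrix()
```

View pics/top0.png

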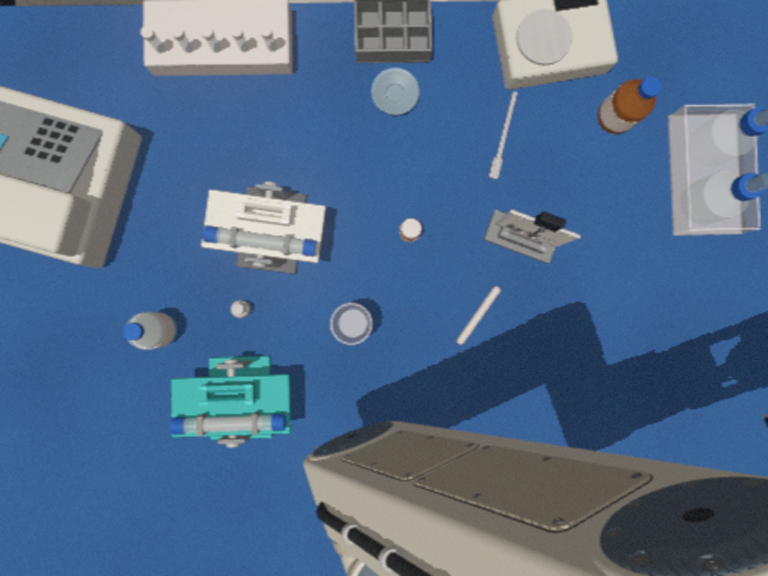

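View pics/side0.png

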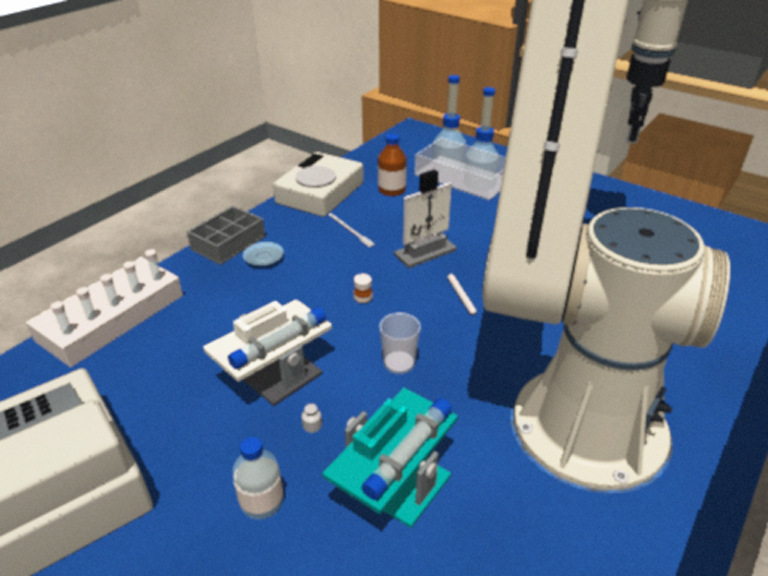

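View pics/wrist0.png

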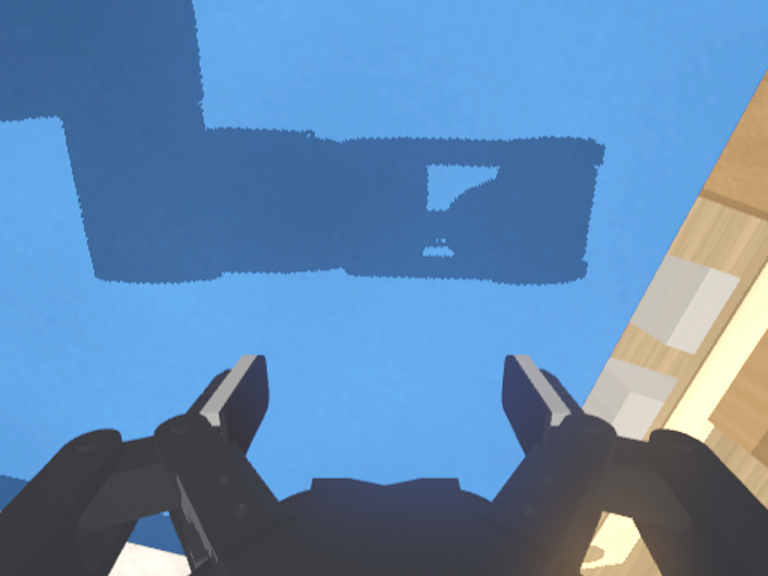

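The top view shows the white cradle with its slot at about (265,211), the amber jar at (411,230), and the gauge in its block with the black tab at (549,221). The turquoise look-alike is at (230,400). Next I measure these from the depth.

Run:
```python
from h import *
for n in('top','side'):
    z=np.load(f'pics/{n}0.npz');p,d=z['p'].astype(int),z['d'];c=cam(n);W=world(c,d)
    print(n,'table z',np.nanmedian(W[(p[...,2]>p[...,0]+60)&(p[...,0]<60)][:,2]))
    cen={'top':(549,221),'side':(429,181)}[n]
    u,v=int(cen[0]/1.5),int(cen[1]/1.5)
    m=np.zeros(d.shape,bool);m[v-14:v+15,u-14:u+15]=1
    blk=m&(p.max(-1)<60)&(W[...,2]>150)
    Q=W[blk];print('tab',len(Q),np.nanmean(Q,0),np.nanmin(Q,0),np.nanmax(Q,0))
    top=Q[Q[:,2]>np.nanmax(Q[:,2])-6][:,:2].astype(np.float32)
    print('toprect',cv2.minAreaRect(top))
    # amber jar
    cen={'top':(411,230),'side':(363,287)}[n];u,v=int(cen[0]/1.5),int(cen[1]/1.5)
    Q=W[v-12:v+13,u-12:u+13].reshape(-1,3);Q=Q[Q[:,2]>40];print('jar',len(Q),(np.nanmin(Q,0)+np.nanmax(Q,0))/2,np.nanmax(Q,0)-np.nanmin(Q,0),Q[:,2].mean())
    # cradle white
    x0,x1,y0,y1={'top':(190,340,170,280),'side':(195,340,290,400)}[n]
    x0,x1,y0,y1=[int(a/1.5) for a in(x0,x1,y0,y1)]
    w=np.zeros(d.shape,bool);w[y0:y1,x0:x1]=1
    w&=(p.min(-1)>140)
    Q=W[w];h,e=np.histogram(Q[:,2],bins=np.arange(60,140,4));print(list(zip(e.astype(int),h)))
```

```text
top table z 0.07381539575430907
tab 151 [ 491.6694558  -249.62255153  194.5257011 ] [ 481.35787772 -268.55070321  166.72920588] [ 504.07276289 -234.17932919  207.40783272]
toprect ((493.9786071777344, -252.45639038085938), (32.79722595214844, 13.570050239562988), 60.3963737487793)
jar 136 [506.88736324 -44.35698968  48.00270286] [32.42052297 33.00670848 14.23009263] 49.711113378640384
[(np.int64(60), np.int64(0)), (np.int64(64), np.int64(1)), (np.int64(68), np.int64(1)), (np.int64(72), np.int64(38)), (np.int64(76), np.int64(335)), (np.int64(80), np.int64(535)), (np.int64(84), np.int64(548)), (np.int64(88), np.int64(326)), (np.int64(92), np.int64(43)), (np.int64(96), np.int64(33)), (np.int64(100), np.int64(96)), (np.int64(104), np.int64(218)), (np.int64(108), np.int64(291)), (np.int64(112), np.int64(284)), (np.int64(116), np.int64(64)), (np.int64(120), np.int64(1)), (np.int64(124), np.int64(0)), (np.int64(128), np.int64(0)), (np.int64(132), np.int64(0))]
side table z -1.8896474252242115
tab 142 [ 487.61333853 -247.88218967  184.62976707] [ 477.92191741 -270.64710061  161.84665338] [ 502.31783354 -227.24857736  202.93430338]
toprect ((489.1111145019531, -250.508056640625), (37.59109115600586, 16.166336059570312), 58.63521957397461)
jar 80 [503.71430785 -40.36688973  47.14045571] [33.1501733  35.91379963  9.4218911 ] 47.16183677368969
[(np.int64(60), np.int64(0)), (np.int64(64), np.int64(0)), (np.int64(68), np.int64(1)), (np.int64(72), np.int64(66)), (np.int64(76), np.int64(218)), (np.int64(80), np.int64(218)), (np.int64(84), np.int64(376)), (np.int64(88), np.int64(78)), (np.int64(92), np.int64(26)), (np.int64(96), np.int64(51)), (np.int64(100), np.int64(124)), (np.int64(104), np.int64(204)), (np.int64(108), np.int64(208)), (np.int64(112), np.int64(111)), (np.int64(116), np.int64(2)), (np.int64(120), np.int64(0)), (np.int64(124), np.int64(0)), (np.int64(128), np.int64(0)), (np.int64(132), np.int64(0))]
```

Run:
```python
from h import *
for n,(x0,x1,y0,y1) in {'top':(190,350,160,290),'side':(190,345,280,410)}.items():
    p=np.load(f'pics/{n}0.npz')['p'][int(y0/1.5):int(y1/1.5),int(x0/1.5):int(x1/1.5)]
    cv2.imwrite(f'pics/c_{n}.png',cv2.resize(p[:,:,::-1],None,fx=5,fy=5,interpolation=cv2.INTER_CUBIC))
```

```text
(no output)
```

View pics/c_top.png

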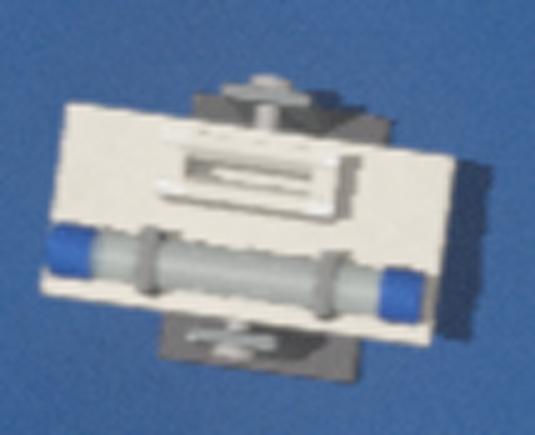

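View pics/c_side.png

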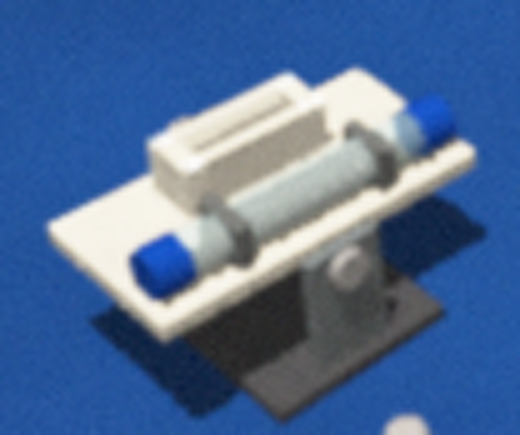

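```bash
cat > crad.py <<'E'
from h import *
def fitplane(Q):
    Q=Q[np.isfinite(Q).all(1)]
    for _ in range(6):
        c=np.median(Q,0) if _==0 else Q.mean(0);A=np.c_[Q[:,:2]-c[:2],np.ones(len(Q))];k=np.linalg.lstsq(A,Q[:,2],rcond=None)[0]
        e=Q[:,2]-A@k; Q=Q[abs(e)<max(2,2*e.std())]
    return k,c,e.std(),len(Q),Q
if __name__=='__main__':
  for n,(x0,x1,y0,y1) in {'top':(190,340,170,280),'side':(195,340,290,400)}.items():
    z=np.load(f'pics/{n}0.npz');p,d=z['p'].astype(int),z['d'];c=cam(n);W=world(c,d)
    w=np.zeros(d.shape,bool);w[int(y0/1.5):int(y1/1.5),int(x0/1.5):int(x1/1.5)]=1
    w&=(p.min(-1)>130)&(p.max(-1)-p.min(-1)<45)
    Q=W[w]; lo=Q[(Q[:,2]>70)&(Q[:,2]<93)]
    k,c0,s,N,_=fitplane(lo); print(n,'beam',k,s,N,'grad dir',np.arctan2(k[1],k[0]),'slope',np.hypot(*k[:2]))
    pl=lambda X:(X[...,:2]-c0[:2])@k[:2]+k[2]
    # whole beam outline
    hm=W[...,2]-pl(W)
    wb=np.zeros(d.shape,bool);wb[int(y0/1.5):int(y1/1.5),int(x0/1.5):int(x1/1.5)]=1
    B=W[wb&(abs(hm)<35)&(W[...,2]>65)&(p.min(-1)>0)]
    print(' beam rect',cv2.minAreaRect(W[wb&(abs(hm)<5)&(p.min(-1)>130)][:,:2].astype(np.float32)))
    bt=wb&(hm>18)&(hm<35)&(p.min(-1)>120)
    k2,c2,s2,N2,QQ=fitplane(W[bt]);print(' block',k2,c2,s2,N2,np.nanmedian(hm[bt]),'rect',cv2.minAreaRect(QQ[:,:2].astype(np.float32)),'zmean',QQ[:,2].mean())
E
python3 crad.py
```

```text
top beam [3.68660923e-03 5.82409581e-02 8.39742174e+01] 1.5409535375893793 1581 grad dir 1.5075814118869066 slope 0.05835752121546769
 beam rect ((514.6900024414062, 212.960205078125), (199.54066467285156, 147.85098266601562), 81.47122192382812)
 block [9.62032996e-02 4.77809500e-02 1.10696007e+02] [503.70219042 213.00036843 110.69600653] 2.019429810275138 815 26.17319786427528 rect ((507.0299377441406, 203.201171875), (164.79054260253906, 82.79293060302734), 82.40702819824219) zmean 110.72630495172486
side beam [1.12417918e-02 5.97534991e-02 8.27274983e+01] 1.3140630946388858 828 grad dir 1.3848339261394875 slope 0.060801797192717555
 beam rect ((513.942138671875, 214.86770629882812), (200.9902801513672, 151.13262939453125), 81.40152740478516)
 block [8.86644872e-02 4.79379719e-02 1.08282158e+02] [502.62598512 216.98246745 108.28215843] 2.036685083816839 626 25.791398517826856 rect ((510.3847961425781, 223.286376953125), (167.11524963378906, 83.05187225341797), 80.92678833007812) zmean 108.29875127257013
```

```bash
cat >> crad.py <<'E'
  for n,(x0,x1,y0,y1) in {'top':(190,340,170,280),'side':(195,340,290,400)}.items():
    z=np.load(f'pics/{n}0.npz');p,d=z['p'].astype(int),z['d'];c=cam(n);W=world(c,d)
    w=np.zeros(d.shape,bool);w[int(y0/1.5):int(y1/1.5),int(x0/1.5):int(x1/1.5)]=1
    yaw=np.radians(-8.6);ex=np.array([np.cos(yaw),np.sin(yaw)]);ey=np.array([-ex[1],ex[0]])
    c0=np.array([514.3,214]);a=(W[...,:2]-c0)@ex;b=(W[...,:2]-c0)@ey
    h=W[...,2]-83.5-.059*(W[...,1]-214)
    f=w&(abs(h)<5)&(p.min(-1)>130);print(n,'beam a',np.nanpercentile(a[f],[.5,99.5]),'b',np.nanpercentile(b[f],[.5,99.5]))
    f=w&(h>18)&(h<34)&(a>0);print(' block',f.sum(),'a',np.nanpercentile(a[f],[1,99]),'b',np.nanpercentile(b[f],[1,99]),'h',np.nanpercentile(h[f],[10,50,90]))
    Q=np.c_[a[f],b[f]].astype(np.float32);print(cv2.minAreaRect(Q))
    # slot: interior low pts or map
    g=np.full((24,60),np.nan)
    for i in range(24):
        row=''
        for j in range(40):
            s=w&(a>-10+3*i)&(a<=-7+3*i)&(b>-60+3*j)&(b<=-57+3*j)
            row+='%3d'%np.median(h[s]) if s.any() else '  .'
        print('%4d'%(-10+3*i),row)
E
python3 crad.py|tail -n +5
```

```text
beam rect ((513.942138671875, 214.86770629882812), (200.9902801513672, 151.13262939453125), 81.40152740478516)
 block [8.86644872e-02 4.79379719e-02 1.08282158e+02] [502.62598512 216.98246745 108.28215843] 2.036685083816839 626 25.791398517826856 rect ((510.3847961425781, 223.286376953125), (167.11524963378906, 83.05187225341797), 80.92678833007812) zmean 108.29875127257013
top beam a [-68.44093126  71.02625872] b [-99.95773735  97.47713651]
 block 398 a [ 1.98485513 35.00704344] b [-46.64026857  39.87896636] h [25.31811723 29.98450465 32.32744785]
((18.498767852783203, -3.0120010375976562), (33.44506072998047, 87.87378692626953), 0.09678640961647034)
 -10   0  1  1 -1  1  2  2  0  0  0 -3 -1  0  0  1  3  0  2  0  3  1  0 -2  3  0  1  5  0  0  3  1  0  0  0  0  0  1  1  2 -2
  -7   0  0  0 -2  0  1  1  0  1 -1  2  0  0  .  0  0  2 -1  4  1  2  .  0  2 -1  1  0  1  0  1 -1  0  0  0 -1  0  2  0  1  0
  -4   1 -1  2  1  2  0  1  0  0  0  0  1  2  1 -1  1  2  0  1  0  0  1  0  0  0  1  0  0  0  0  5 -2  2  0  .  0  0 -2 -1  0
  -1   .  1  1  0  1 14 -1  1  3  0 15  6  4 -1  0  2  2 15  1
[... 5192 characters left out ...]
.  .  .  .  .  .  .  .  .  .  .  .  .  .  .  . -2  .  . -1  .  . -2  .
  47   .  .  .  .  .  .  .  .  .  .  .  .  .  .  .  .  .  .  .  .  .  .  .  .  .  .  .  .  .  .  .  .  .  .  .  .  .  .  .  .
  50   .  .  .  .  .  .  .  .  .  .  .  .  .  .  .  .  .  .  .  .  .  .  .  .  .  .  .  .  .  .  .  .  .  .  .  .  .  .  .  .
  53   .  .  .  .  .  .  .  .  .  .  .  .  .  .  .  .  .  .  .  .  .  .  .  .  .  .  .  .  .  .  .  .  .  .  .  .  .  .  .  .
  56   .  .  .  .  .  .  .  .  .  .  .  .  .  .  .  .  .  .  .  .  .  .  .  .  .  .  .  .  .  .  .  .  .  .  .  .  .  .  .  .
  59   .  .  .  .  .  .  .  .  .  .  .  .  .  .  .  .  .  .  .  .  .  .  .  .  .  .  .  .  .  .  .  .  .  .  .  .  .  .  .  .
```

Both cameras agree to about 2–3 mm: the slot is near (533,211), with the slot yaw at −8.6° and a tilt of +0.06. I zoom in on the gauge next, then take wrist views for accuracy.

Run:
```python
from h import *
p=np.load('pics/side0.npz')['p'][108:182,255:312]
cv2.imwrite('pics/g_side.png',cv2.resize(p[:,:,::-1],None,fx=8,fy=8,interpolation=cv2.INTER_CUBIC))
t,Rm=pose();print(t,Rm)
M=np.array(r.get_calibration('wrist')['mount']);print('cam fwd in tool',M[:3,2])
```

```text
[ 197.5526799  -592.56068025  230.7207279 ] [[-3.52936507e-04  9.48666061e-01  3.16279277e-01]
 [ 1.02527222e-03  3.16279473e-01 -9.48665507e-01]
 [-9.99999412e-01 -1.05463325e-05 -1.08426753e-03]]
cam fwd in tool [ 0.95699683 -0.29009283 -0.0017941 ]
```

View pics/g_side.png

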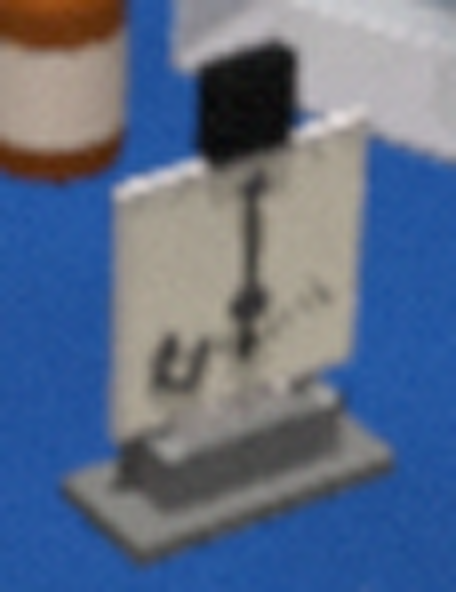

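```bash
cat >> h.py <<'E'
def goto(P,Rt,n=None):
    """print the remaining move in tool axes: rotvec deg, then shift in the NEW tool axes, cm"""
    t,Rm=pose(); w=R.from_matrix(Rm.T@Rt).as_rotvec(degrees=True)
    print('turn deg',w.round(2),'shift cm, new axes',(Rt.T@(np.array(P)-t)/10).round(3),'old axes',(Rm.T@(np.array(P)-t)/10).round(3))
def toolR(yaw,lean=0):
    # gauge frame: x normal at yaw, lean by -lean about own x; tool x=-gz, z=gx, y=gy
    G=(R.from_euler('z',yaw)*R.from_euler('x',-lean)).as_matrix()
    return np.c_[-G[:,2],G[:,1],G[:,0]]
E
python3 - <<'E'
from h import *
print(np.linalg.det(toolR(.3)))
goto([491.5,-251.5,310],toolR(np.radians(-30.5)))
c=cam('side');yaw=np.radians(-30.5);n=np.array([np.cos(yaw),np.sin(yaw),0]);ey=np.array([-n[1],n[0],0])
for off in(-3,-7):
  P0=np.array([491.5,-251.5,0])+off*n
  L=[]
  for nm,u,v in(('pin',255,182),('tip',245,350),('forkL',165,355),('forkR',200,360),('forkgap',185,352),('forkbase',180,385),('hub2',248,305)):
    p,d=ray(c,u/8+255,v/8+108);X=p+d*((P0-p)@n)/(d@n);L.append([(X-P0)@ey,X[2]]);print(nm,np.round(L[-1],1),end=' ')
  L=np.array(L);D=L-L[0];print('\nang',np.arctan2(D[:,0],-D[:,1]).round(3))
E
```

```text
1.0000000000000002
turn deg [-4.106e+01 -6.000e-02 -2.000e-02] shift cm, new axes [-7.928 44.306  8.017] old axes [ -7.903  38.673 -23.067]
pin [ -7.1 145.6] tip [-6.4 66.9] forkL [30.  73.8] forkR [14.1 67.3] forkgap [21.  72.9] forkbase [22.7 57.4] hub2 [-6.7 88.5] 
ang [3.142 0.008 0.477 0.263 0.369 0.326 0.006]
pin [ -4.9 148.2] tip [-4.3 69.8] forkL [32.  76.7] forkR [16.1 70.2] forkgap [23.  75.8] forkbase [24.7 60.3] hub2 [-4.6 91.3] 
ang [3.142 0.008 0.477 0.263 0.369 0.326 0.006]
```

The side crop shows the pin at (255,182), the plumb tip at (245,350) and the fork gap at about (185,355). That puts the fork at about +0.36 rad. I now move above the gauge.

>>> jog_arm --pt "-8.2 0 0 -2 0 0 1" --pt "-8.2 0 0 -2 0 0 1" --pt "-8.2 0 0 -2 0 0 1" --pt "-8.2 0 0 -2 0 0 1" --pt "-8.2 0 0 0 0 0 1" --pt "0 0 0 0 4.4 0.8 1" --pt "0 0 0 0 4.4 0.8 1" --pt "0 0 0 0 4.4 0.8 1" --pt "0 0 0 0 4.4 0.8 1" --pt "0 0 0 0 4.4 0.8 1" --pt "0 0 0 0 4.4 0.8 1" --pt "0 0 0 0 4.4 0.8 1" --pt "0 0 0 0 4.4 0.8 1" --pt "0 0 0 0 4.4 0.8 1" --pt "0 0 0 0 4.4 0.8 1" --pt "0 0 0 0 0 0 1" --pt "0 0 0 0 0 0 1" --force 60

```text
clock: 1.85
eef_pos: [490.6, -253.9, 311.0]
tcp_rot: [-2.647, 1.57, 3.106]
contact_force: [-1.0, -0.4, -0.2]
opening: 1.002
```

Run:
```python
from h import *
print(pose(),r.sense()['qpos']);save('wrist','w1');goto([491.5,-251.5,310],toolR(np.radians(-30.5)))
```

```text
(array([ 490.5870958 , -253.88336176,  310.95959939]), array([[-7.90701382e-04,  5.06334145e-01,  8.62337004e-01],
       [ 2.84865215e-05,  8.62337285e-01, -5.06334283e-01],
       [-9.99999687e-01, -3.75794236e-04, -6.96274981e-04]])) [-4.80061302e-01  1.71374376e-01  1.69537174e+00 -3.55277374e-04
  1.27556103e+00  5.09707547e-02]
turn deg [-0.   -0.04  0.03] shift cm, new axes [ 0.1    0.348 -0.034] old axes [ 0.1    0.348 -0.034]
```

View pics/w1.png

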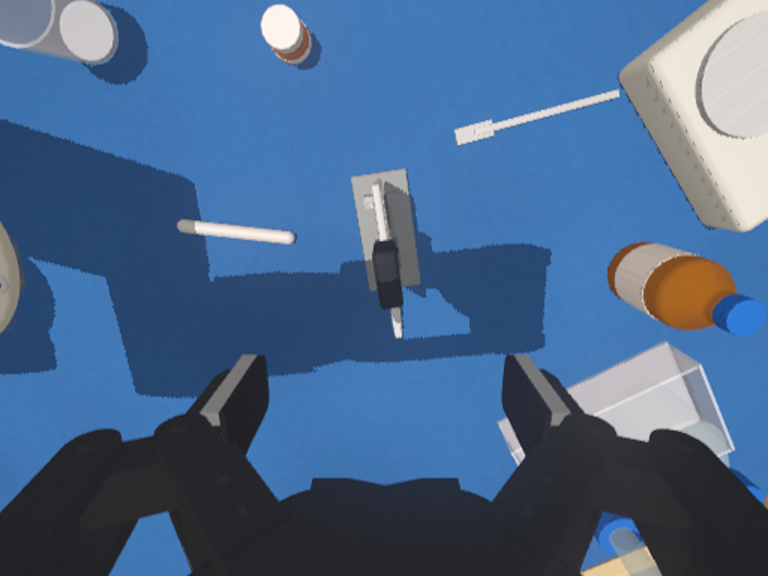

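Run:
```python
from h import *
z=np.load('pics/w1.npz');p,d=z['p'].astype(int),z['d'];c=cam('wrist');W=world(c,d)
m=np.zeros(d.shape,bool);m[115:230,230:285]=1
b=m&(p.max(-1)<75)&(W[...,2]>150)
Q=W[b];print(len(Q),np.nanmin(Q,0),np.nanmax(Q,0),np.median(Q,0))
k=Q[Q[:,2]>np.nanpercentile(Q[:,2],90)-4];print('tabtop z',np.median(k[:,2]),cv2.minAreaRect(k[:,:2].astype(np.float32)))
wt=m&(p.min(-1)>110)&(W[...,2]>150)&(W[...,2]<172)
k=W[wt];print('plate top',len(k),np.median(k[:,2]),cv2.minAreaRect(k[:,:2].astype(np.float32)))
pc,dd=ray(c,0,0)
# masks -> ray onto plane
for nm,mm,zz in(('tab',b,203),('plate',wt,162)):
    v,u=np.nonzero(mm);P=np.array([onz(c,a,e,zz) for a,e in zip(u,v)])[:,:2].astype(np.float32);print(nm,len(P),cv2.minAreaRect(P))
p8=z['p'][105:235,225:290];cv2.imwrite('pics/w1c.png',cv2.resize(p8[:,:,::-1],None,fx=4.5,fy=4.5,interpolation=cv2.INTER_CUBIC))
```

```text
674 [ 479.04931182 -272.71377012  155.45269042] [ 505.4915423  -233.45364367  205.68390383] [ 493.55924172 -250.26307735  203.26886753]
tabtop z 203.47159377443046 ((492.1224670410156, -253.1537322998047), (38.19659423828125, 15.687829971313477), 67.87860107421875)
plate top 341 162.2425139034088 ((491.9744567871094, -253.4336700439453), (118.62503051757812, 6.829543590545654), 68.1539077758789)
tab 674 ((493.56890869140625, -250.2979736328125), (45.13191604614258, 15.83240795135498), 66.5428237915039)
plate 341 ((492.12353515625, -253.7291717529297), (119.1100082397461, 6.757740020751953), 68.1217269897461)
```

View pics/w1c.png

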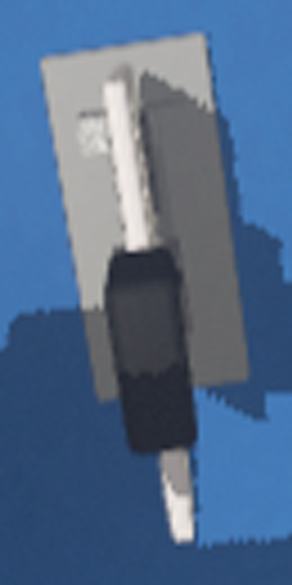

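The wrist view puts the gauge centre at (492.0,−253.4), its yaw at −21.9°, and the tab top at z 203.5, where 203 was expected. I take the same kind of view of the cradle before grasping.

Run:
```python
from h import *
goto([533,211,260],toolR(np.radians(-8.6)))
```

```text
turn deg [-2.19e+01 -4.00e-02  2.00e-02] shift cm, new axes [ 5.1   46.686 -2.715] old axes [  5.091  42.306 -19.933]
```

>>> jog_arm --pt "-7.3 0 0 0 0 0 1" --pt "-7.3 0 0 0 0 0 1" --pt "-7.3 0 0 0 0 0 1" --pt "0 0 0 0 4.7 -0.27 1" --pt "0 0 0 0 4.7 -0.27 1" --pt "0 0 0 0 4.7 -0.27 1" --pt "0 0 0 0 4.7 -0.27 1" --pt "0 0 0 0 4.7 -0.27 1" --pt "0 0 0 0 4.7 -0.27 1" --pt "0 0 0 1 4.7 -0.27 1" --pt "0 0 0 1 4.7 -0.27 1" --pt "0 0 0 1 4.7 -0.27 1" --pt "0 0 0 2 4.7 -0.27 1" --pt "0 0 0 0 0 0 1" --pt "0 0 0 0 0 0 1" --pt "0 0 0 0 0 0 1"

```text
clock: 3.5
eef_pos: [534.6, 211.2, 262.1]
tcp_rot: [-1.095, 1.57, -1.248]
contact_force: [0.6, -0.0, 0.5]
opening: 1.004
```

Run:
```python
from h import *
ps=pose();s=r.sense();print(ps[0],s['qpos'],s['clock']);save('wrist','w2');np.savez('pics/w2pose.npz',t=ps[0],R=ps[1])
p=np.load('pics/w2.npz')
```

```text
[534.59051234 211.23889678 262.05222623] [ 3.74017491e-01  2.46860858e-01  1.70955205e+00 -5.72084740e-04
  1.18520706e+00  5.26964545e-01] 3.5
```

View pics/w2.png

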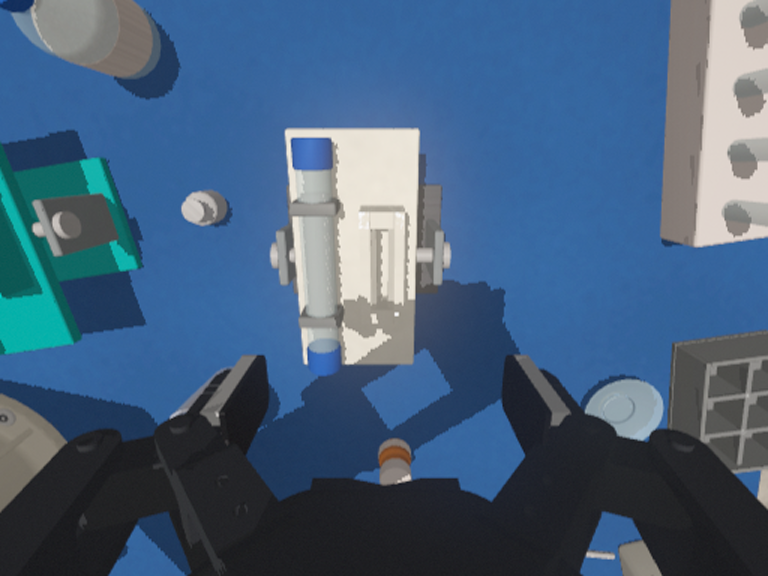

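Run:
```python
from h import *
from crad import fitplane
z=np.load('pics/w2.npz');q=np.load('pics/w2pose.npz');p,d=z['p'].astype(int),z['d'];c=cam('wrist',(q['t'],q['R']));W=world(c,d)
w=np.zeros(d.shape,bool);w[80:250,185:300]=1
nb=(p[...,2]-p[...,0]<25)
Q=W[w&nb&(W[...,2]>70)&(W[...,2]<95)]
k,c0,s,N,QQ=fitplane(Q);print('beam',k,c0,s,N,'slope',np.hypot(*k[:2]),np.degrees(np.arctan2(-k[0],k[1])))
h=W[...,2]-k[2]-(W[...,:2]-c0[:2])@k[:2]
f=w&nb&(abs(h)<4)
print('beamrect',cv2.minAreaRect(W[f][:,:2].astype(np.float32)))
# block
yaw=np.radians(-8.6);ex=np.array([np.cos(yaw),np.sin(yaw)]);ey=np.array([-ex[1],ex[0]])
o=np.array([533.,211]);a=(W[...,:2]-o)@ex;b=(W[...,:2]-o)@ey
f=w&(h>25)&(h<34)&(a>-22)&(a<28)
P=np.c_[a[f],b[f]].astype(np.float32);print('block',f.sum(),cv2.minAreaRect(P),P.min(0),P.max(0),'h',np.percentile(h[f],[10,50,90]),'z',W[f][:,2].mean())
yaws=[]
for i in range(-15,18):
    print('%4d'%(2*i),end=' ')
    for j in range(-26,27,2):
        s=w&(abs(a-2*i)<1)&(abs(b-2*j)<2)
        print('%3d'%np.median(h[s]) if s.any() else '  .',end='')
    print()
p8=z['p'][130:240,225:285];cv2.imwrite('pics/w2c.png',cv2.resize(p8[:,:,::-1],None,fx=5,fy=5,interpolation=cv2.INTER_CUBIC))
```

```text
beam [8.82676967e-03 5.97567606e-02 8.56669045e+01] [522.47510867 229.96815503  85.66690447] 0.7330071992121943 7488 slope 0.06040515129506665 -8.402495053514244
beamrect ((516.5016479492188, 213.9247283935547), (199.2449493408203, 142.4582061767578), 81.20948028564453)
block 1773 ((-1.0723819732666016, -1.7058677673339844), (88.65520477294922, 33.02116012573242), 89.87872314453125) [-17.619215 -46.062283] [15.444052 42.62893 ] h [27.31485556 29.85089751 30.85268687] z 114.21798486508936
 -30   0  0  0  0  0 -1  0  0  0  0  0  0  0  0  0  0  0  0  0  0  0 -1  0  0  0  0  0
 -28   0  0  0  0  0  0  0  0  0 -1  0  0  0  0  0  0  0  0  0  0  0  0  0  0  0  0  0
 -26   0  0  0  0  0  0  0 -1  0  0  0  0  0  0  0  0  0  0  0  0  0  0  0  0  0  0  0
 -24   0  0  0  0  0  0  0  0  0  0  0  0  0  0  0  0  0  0  0  0  0  1  0  0  0  0  0
 -22   0  0  0  0  0  0  0 -1  0  0  0  0  0  0  0  0  0  0  0  0  0  0  0  0  0  0  0
 -20   0  0  0  0  1  0  0  0  1  0  0  0  0  0  0  0  0  0  0  0  0  0  0  0  0  0  0
 -18   .  . 30 29  .  .  .  . 30 30 30 29 29 29 30 29  .  .  .  . 30 29 29 29  1  0  
[... 1563 characters left out ...]
0  0
  20   0  0  0  0  0  0  0  0  0  0  0  0  0  0  0  0  0  0  0  0  0  0  0  0  0  0  0
  22   0  0  0  0  0  0  0  0  0  0  0  0  0  0  0  0  0  0  0  0  0  0  0  0  0  0  0
  24   0  0  0  0  0  0  0  0  0  0  0  0  0  0  0  0  0  0  0  0  0  0  0  0  0  0  0
  26  -1  0  0 -1  0  0 -1  0  0  0  0  0 -1 -1  0  0  0  0  0  0  0  0  0  0 -1  0  0
  28   .  .  .  .  .  .  .  .  .  .  .  . -8 -6 -8-10  .  .  .  .  .  .  .  .  .  .  .
  30   .  .  .  .  .  .  .  .  .  .  .  . -8 -6 -7-11  .  .  .  .  .  .  .  .  .  .  .
  32 -70-70-70-71-71-71-72-72  .  .  .  .-10 -6 -6-11  .  .  .  .-75-75  .  .  .  .  .
  34 -69-71-70-71-71-72-72-73  .  .  .  .-10 -6 -8-73-74-74-74-76-75-75-76-75-76-77-77
```

View pics/w2c.png

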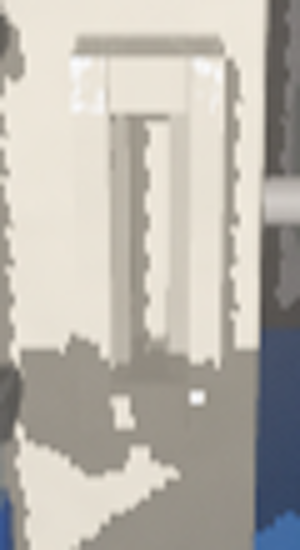

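The wrist view shows the slot block clearly at about (380,255). The mouth is at (531.7,209.5,114), the yaw is −8.7° and the tilt is +0.060. The height matches the 113.9 expected from the pivot height. I go back to grasp the gauge.

Run:
```python
from h import *
goto([492,-253.4,262],toolR(np.radians(-21.9)))
```

```text
turn deg [13.12  0.04 -0.  ] shift cm, new axes [ 2.9000e-02 -4.4700e+01  1.3367e+01] old axes [ 3.3000e-02 -4.6568e+01  2.8680e+00]
```

>>> jog_arm --pt "6.56 0 0 0 0 0 1" --pt "6.56 0 0 0 0 0 1" --pt "0 0 0 0 -4.47 1.34 1" --pt "0 0 0 0 -4.47 1.34 1" --pt "0 0 0 0 -4.47 1.34 1" --pt "0 0 0 0 -4.47 1.34 1" --pt "0 0 0 0 -4.47 1.34 1" --pt "0 0 0 0 -4.47 1.34 1" --pt "0 0 0 0 -4.47 1.34 1" --pt "0 0 0 0 -4.47 1.34 1" --pt "0 0 0 0 -4.47 1.34 1" --pt "0 0 0 0 -4.47 1.34 1" --pt "0 0 0 0 0 0 1" --pt "0 0 0 0 0 0 1" --pt "0 0 0 0 0 0 1"

```text
clock: 5.05
eef_pos: [492.3, -251.9, 262.1]
tcp_rot: [0.989, 1.57, 0.607]
contact_force: [0.4, 0.2, -0.4]
opening: 1.001
```

Run:
```python
from h import *
ps=pose();print(ps[0]);p,d=save('wrist','w3');p=p.astype(int)
goto([492,-253.4,166],toolR(np.radians(-21.9)))
c=cam('wrist',ps);W=world(c,d)
m=np.zeros(d.shape,bool);m[80:330,200:310]=1
b=m&(p.max(-1)<75)&(W[...,2]>198)&(W[...,2]<207)
k=W[b];print('tab',len(k),cv2.minAreaRect(k[:,:2].astype(np.float32)),np.median(k[:,2]))
b=m&(p.min(-1)>110)&(W[...,2]>157)&(W[...,2]<167)
k=W[b];print('plate',len(k),cv2.minAreaRect(k[:,:2].astype(np.float32)))
```

```text
[ 492.2998575  -251.86130392  262.06005632]
turn deg [ 0.12  0.01 -0.01] shift cm, new axes [ 9.606 -0.209  0.023] old axes [ 9.606 -0.212  0.02 ]
tab 0 ((0.0, 0.0), (0.0, 0.0), 0.0) nan
plate 384 ((492.0694274902344, -253.10281372070312), (119.77867126464844, 6.457808017730713), 67.81623840332031)
  return _methods._mean(a, axis=axis, dtype=dtype,
  ret = ret.dtype.type(ret / rcount)
```

View pics/w3.png

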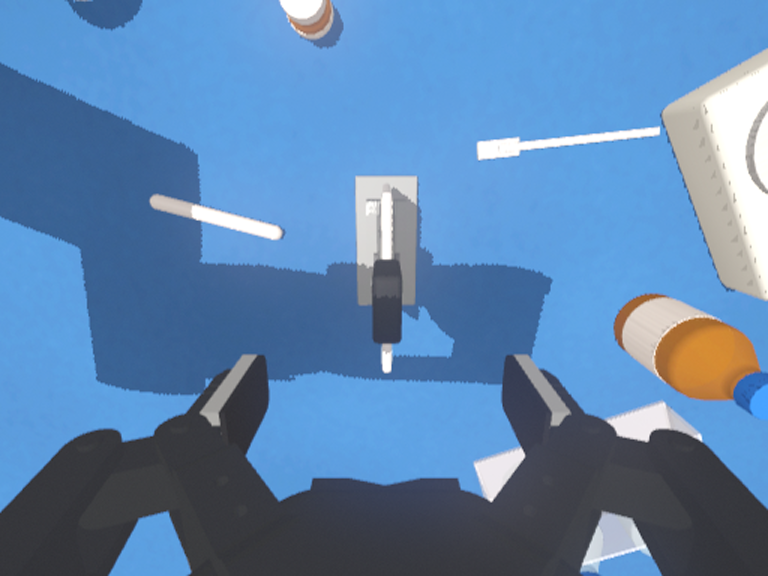

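The plate is centred between the fingers (column ~387) and aligned. I descend and grip.

>>> jog_arm --pt "0.25 0 0 3.2 -0.18 0 1" --pt "0 0 0 3.2 0 0 1" --pt "0 0 0 2.2 0 0 1" --pt "0 0 0 1 0 0 1" --pt "0 0 0 0 0 0 1" --pt "0 0 0 0 0 0 1"

```text
clock: 5.7
eef_pos: [492.9, -253.4, 166.7]
tcp_rot: [-0.115, 1.57, -0.499]
contact_force: [-0.4, -0.4, 0.1]
opening: 0.999
```

Run:
```python
from h import *
s=r.sense();print(s['contact_force'],s['wrist_torque'])
goto([492,-253.2,166],toolR(np.radians(-22.1)))
```

```text
[-0.44025298 -0.43968466  0.08233018] [-0.10264787  0.01648198 -0.01786904]
turn deg [0.12 0.06 0.01] shift cm, new axes [ 0.072 -0.018 -0.088] old axes [ 0.072 -0.018 -0.088]
```

>>> jog_arm --pt "0 0 0 0 0 -0.09 0.6" --pt "0 0 0 0 0 0 0.4" --pt "0 0 0 0 0 0 0.2" --pt "0 0 0 0 0 0 0" --pt "0 0 0 0 0 0 0" --pt "0 0 0 0 0 0 0" --pt "0 0 0 0 0 0 0" --pt "0 0 0 0 0 0 0" --force 90

```text
clock: 6.5
eef_pos: [491.8, -253.5, 166.2]
tcp_rot: [-0.13, 1.57, -0.515]
contact_force: [0.9, -0.4, 5.6]
opening: 0.173
```

Run:
```python
from h import *
s=r.sense();print(s['contact_force'],s['wrist_torque'],s['opening']*85);print(pose()[0])
save('wrist','w4')
```

```text
[ 0.86985417 -0.38924324  5.61283773] [-0.1247832  -0.09621225 -0.07453768] 14.736674986285246
[ 491.75710681 -253.46751107  166.16579761]
```

View pics/w4.png

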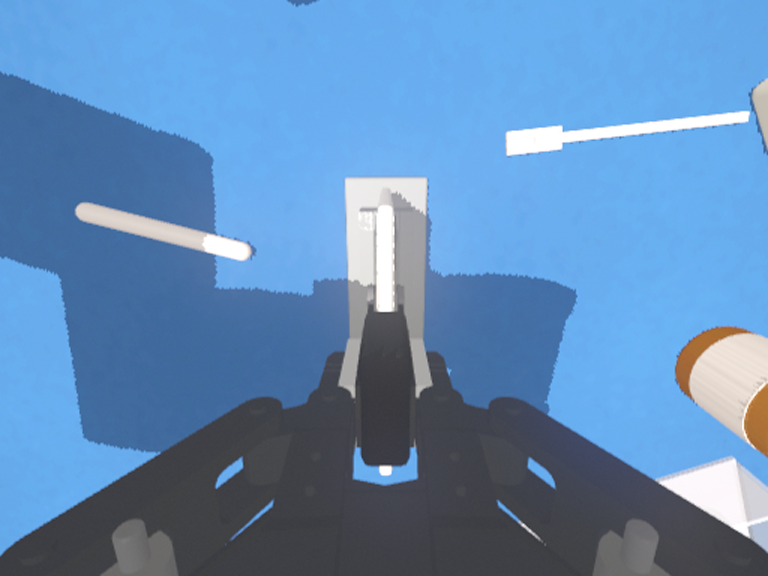

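The tab is gripped centrally between the pads (column ~385). I lift it straight up.

>>> jog_arm --pt "0 0 0 -1 0 0 0" --pt "0 0 0 -1.5 0 0 0" --pt "0 0 0 -1.5 0 0 0" --pt "0 0 0 -2 0 0 0" --pt "0 0 0 -3 0 0 0" --pt "0 0 0 -4 0 0 0" --pt "0 0 0 -4 0 0 0" --pt "0 0 0 0 0 0 0" --pt "0 0 0 0 0 0 0" --pt "0 0 0 0 0 0 0"

```text
clock: 7.55
eef_pos: [490.3, -252.7, 334.2]
tcp_rot: [3.044, 1.568, 2.659]
contact_force: [-0.1, 0.2, -3.8]
opening: 0.176
```

Run:
```python
from h import *
s=r.sense();print(s['contact_force'],s['wrist_torque'],s['opening']*85,s['qpos']);print(pose()[0])
save('wrist','w5');save('side','s5')
goto([531.7,209.5,336],toolR(np.radians(-8.7)))
p=np.load('pics/s5.npz')['p'][70:182,225:330]
cv2.imwrite('pics/s5c.png',cv2.resize(p[:,:,::-1],None,fx=5,fy=5,interpolation=cv2.INTER_CUBIC))
```

```text
[-0.11925551  0.1942139  -3.79235739] [0.05352969 0.00873342 0.01210272] 14.923783166036726 [-4.78581590e-01  1.55432224e-01  1.66406435e+00  1.22143257e-05
  1.32514261e+00 -9.40591395e-02]
[ 490.31487541 -252.68549794  334.18366297]
turn deg [-13.33  -0.19  -0.04] shift cm, new axes [-0.201 46.317 -2.914] old axes [ -0.142  44.397 -13.516]
```

View pics/s5c.png

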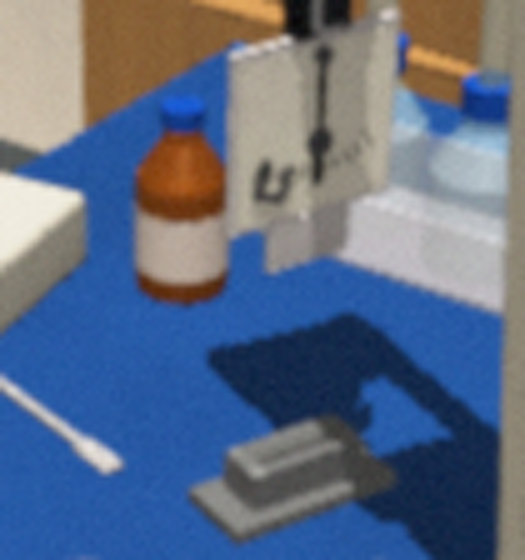

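View pics/w5.png

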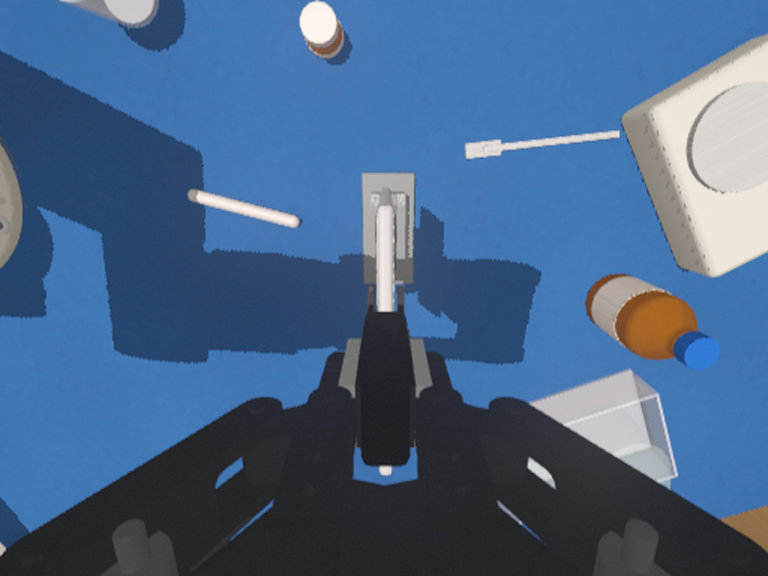

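```bash
cat >> h.py <<'E'
YAW=np.radians(-8.7); PIV=np.array([532.1,212.0,72.])
def tcp_for(th,h,L=154.2,yoff=0.0,zoff=0.0):
    """TCP pose with the foot h above the slot floor (floor 12 above pivot), cradle tilt th"""
    Rt=toolR(YAW,-th); up=-Rt[:,0]
    return PIV+up*(12+h+L)-Rt[:,1]*yoff-Rt[:,2]*zoff,Rt
E
python3 - <<'E'
from h import *
P,Rt=tcp_for(.0604,90);print(P);goto(P,Rt)
E
```

```text
[529.7607404  196.71287006 327.73281276]
turn deg [-13.33   0.22   3.4 ] shift cm, new axes [ 3.342 44.904 -2.912] old axes [  0.683  43.139 -13.213]
```

>>> jog_arm --pt "-6.66 0.1 1.7 0 0 0 0" --pt "-6.66 0.1 1.7 0 0 0 0" --pt "0 0 0 0.25 4.49 -0.29 0" --pt "0 0 0 0.25 4.49 -0.29 0" --pt "0 0 0 0.25 4.49 -0.29 0" --pt "0 0 0 0.25 4.49 -0.29 0" --pt "0 0 0 0.25 4.49 -0.29 0" --pt "0 0 0 0.25 4.49 -0.29 0" --pt "0 0 0 0.25 4.49 -0.29 0" --pt "0 0 0 0.25 4.49 -0.29 0" --pt "0 0 0 0.25 4.49 -0.29 0" --pt "0 0 0 0.25 4.49 -0.29 0" --pt "0 0 0 0 0 0 0" --pt "0 0 0 0 0 0 0" --pt "0 0 0 0 0 0 0" --pt "0 0 0 0 0 0 0"

```text
clock: 9.25
eef_pos: [530.7, 194.5, 336.9]
tcp_rot: [1.524, 1.512, 1.37]
contact_force: [-0.1, 0.9, -1.5]
opening: 0.178
```

Run:
```python
from h import *
s=r.sense();print(s['contact_force'],s['clock'],pose()[0])
goto(*tcp_for(.0604,90))
save('wrist','w6');save('side','s6')
p=np.load('pics/s6.npz')['p'][100:270,120:270]
cv2.imwrite('pics/s6c.png',cv2.resize(p[:,:,::-1],None,fx=3.5,fy=3.5,interpolation=cv2.INTER_CUBIC))
```

```text
[-0.12974504  0.86593875 -1.49977594] 9.25 [530.66555333 194.48603199 336.8637167 ]
turn deg [-0.08  0.16  0.11] shift cm, new axes [ 0.924  0.151 -0.123] old axes [ 0.923  0.152 -0.126]
```

View pics/s6c.png

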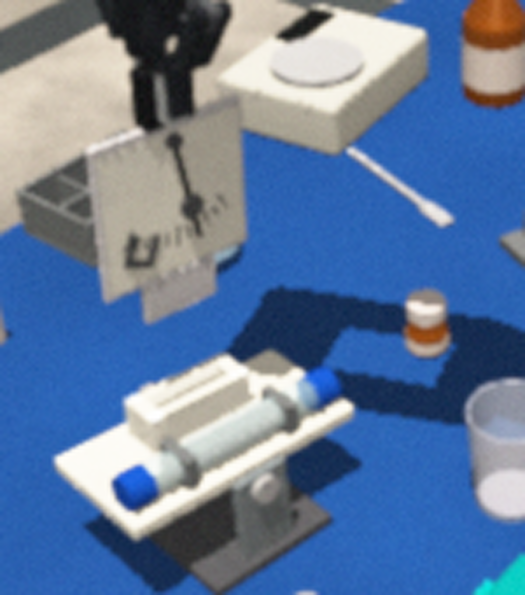

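View pics/w6.png

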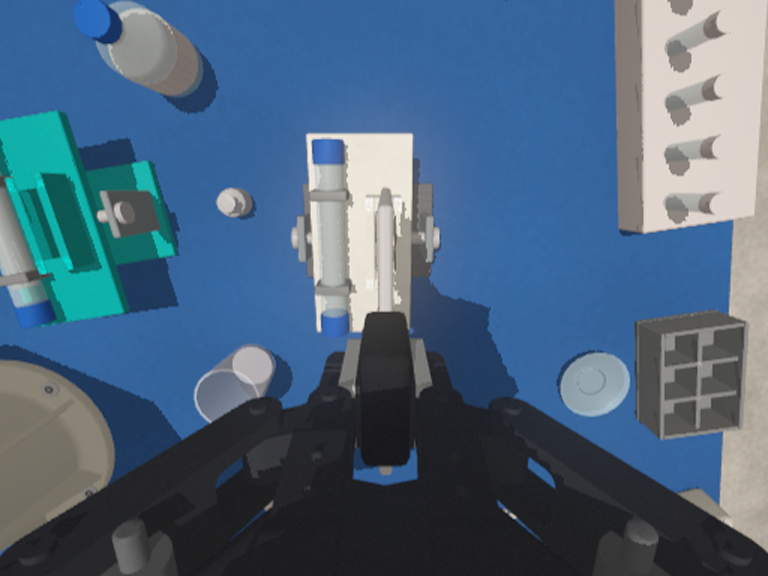

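Run:
```python
from h import *
from crad import fitplane
z=np.load('pics/w6.npz');p,d=z['p'].astype(int),z['d'];ps=pose();c=cam('wrist',ps);W=world(c,d)
T=(W-ps[0])@ps[1]
w=np.zeros(d.shape,bool);w[80:225,195:300]=1
f=w&(T[...,0]<120)&(T[...,0]>-20)&(p.min(-1)>90);print('plate',f.sum(),'x',np.percentile(T[f][:,0],[2,50,98]),'z',np.percentile(T[f][:,2],[1,50,99]),'y',np.percentile(T[f][:,1],[1,99]))
q=T[f];q=q[abs(q[:,0]-np.median(q[:,0]))<6];print('plate top pts',len(q),'zmid by y:',[(yy,round((q[abs(q[:,1]-yy)<5][:,2].min()+q[abs(q[:,1]-yy)<5][:,2].max())/2,2)) for yy in(25,35,45,55) if (abs(q[:,1]-yy)<5).any()])
Q=W[w&(p[...,2]-p[...,0]<25)&(W[...,2]>70)&(W[...,2]<95)];k,c0,s,N,_=fitplane(Q);print('beam',k,s,'slope',np.hypot(*k[:2]))
h=W[...,2]-k[2]-(W[...,:2]-c0[:2])@k[:2]
yaw=YAW;ex=np.array([np.cos(yaw),np.sin(yaw)]);ey=np.array([-ex[1],ex[0]]);o=np.array([531.7,209.5])
a=(W[...,:2]-o)@ex;b=(W[...,:2]-o)@ey
f=w&(h>27)&(h<33)&(abs(a)<24)&(abs(b)<60)
print('block a',np.percentile(a[f],[0.5,99.5]),'b',np.percentile(b[f],[.5,99.5]),'z tool',np.percentile(T[f][:,2],[.5,99.5]),cv2.minAreaRect(np.c_[a[f],b[f]].astype(np.float32)))
f=w&(abs(h)<4)&(p.min(-1)>90);print('beam b',np.percentile(b[f],[.5,99.5]))
```

```text
plate 960 x [ 2.54641766  4.19785965 92.34810884] z [-5.87218877  0.05681996  5.50420293] y [18.74857841 60.49473941]
plate top pts 740 zmid by y: [(25, np.float64(-1.3)), (35, np.float64(-0.23)), (45, np.float64(-0.21)), (55, np.float64(-0.21))]
beam [1.02782621e-02 6.01384739e-02 8.63848209e+01] 0.7949303890641117 slope 0.06101048034319756
block a [-16.13645314  16.70056056] b [-43.49218004  43.9163643 ] z tool [-18.37254525  14.5451745 ] ((0.2974872589111328, 0.10226821899414062), (32.87926483154297, 87.67568969726562), 0.08222009986639023)
beam b [-93.35530892 102.04371764]
```

The measured mouth agrees within 0.3 mm with the gauge held. I descend to about 10 mm above the mouth.

>>> jog_arm --pt "0 0.15 0.1 1.5 0.14 -0.11 0" --pt "0 0 0 2 0 0 0" --pt "0 0 0 1.6 0 0 0" --pt "0 0 0 0.8 0 0 0" --pt "0 0 0 0 0 0 0" --pt "0 0 0 0 0 0 0" --pt "0 0 0 0 0 0 0"

```text
clock: 10.05
eef_pos: [531.0, 200.8, 279.3]
tcp_rot: [1.538, 1.509, 1.386]
contact_force: [-0.6, 0.7, -2.2]
opening: 0.17
```

Run:
```python
from h import *
s=r.sense();print(s['contact_force'],s['clock'],pose()[0])
goto(*tcp_for(.0604,40,yoff=.5,zoff=-.2)); goto(*tcp_for(.0604,0,yoff=.5,zoff=-.2))
```

```text
[-0.61118673  0.71766005 -2.22043108] 10.05 [531.04659425 200.83540049 279.26366866]
turn deg [-0.01  0.12 -0.07] shift cm, new axes [ 0.136 -0.184 -0.045] old axes [ 0.136 -0.184 -0.045]
turn deg [-0.01  0.12 -0.07] shift cm, new axes [ 4.136 -0.184 -0.045] old axes [ 4.136 -0.189 -0.053]
```

>>> jog_arm --pt "0 0.1 0 0 -0.17 -0.04 0" --pt "0 0 0 0 0 0 0" --pt "0 0 0 0 0 0 0" --pt "0 0 0 0 0 0 0"

```text
clock: 10.45
eef_pos: [529.9, 199.1, 278.5]
tcp_rot: [1.583, 1.51, 1.431]
contact_force: [-0.6, 0.6, -2.4]
opening: 0.177
```

Run:
```python
from h import *
goto(*tcp_for(.0604,0,yoff=.5,zoff=-.2))
save('side','s7');save('wrist','w7')
for i in range(3): goto(*tcp_for(.0604,0,yoff=.5,zoff=-.2))
p=np.load('pics/s7.npz')['p'][130:270,120:260]
cv2.imwrite('pics/s7c.png',cv2.resize(p[:,:,::-1],None,fx=4,fy=4,interpolation=cv2.INTER_CUBIC))
```

```text
turn deg [-0.01 -0.04 -0.04] shift cm, new axes [4.071 0.006 0.038] old axes [4.071e+00 3.000e-03 4.100e-02]
turn deg [ 0.   -0.05 -0.03] shift cm, new axes [4.062e+00 4.000e-03 4.200e-02] old axes [4.062e+00 2.000e-03 4.500e-02]
turn deg [ 0.   -0.05 -0.03] shift cm, new axes [4.062e+00 4.000e-03 4.200e-02] old axes [4.062e+00 2.000e-03 4.500e-02]
turn deg [ 0.   -0.05 -0.03] shift cm, new axes [4.062e+00 4.000e-03 4.200e-02] old axes [4.062e+00 2.000e-03 4.500e-02]
```

View pics/s7c.png

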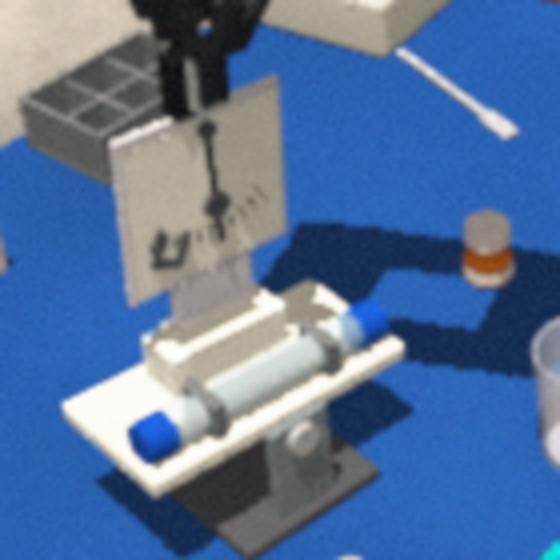

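The tongue is poised over the slot, and the image shows it aligned with the block. I insert it gently in steps.

>>> jog_arm --pt "0 0 0 0.5 0 0.03 0" --pt "0 0 0 0.5 0 0 0" --pt "0 0 0 0.4 0 0 0" --pt "0 0 0 0.3 0 0 0" --pt "0 0 0 0 0 0 0" --pt "0 0 0 0 0 0 0"

```text
clock: 11.15
eef_pos: [530.3, 200.1, 261.3]
tcp_rot: [1.589, 1.51, 1.437]
contact_force: [-0.5, -0.6, -3.1]
opening: 0.173
```

Run:
```python
from h import *
s=r.sense();print(s['contact_force'],s['wrist_torque'],s['clock']);goto(*tcp_for(.0604,0,yoff=.5,zoff=-.2))
```

```text
[-0.54285969 -0.55720826 -3.14204002] [-0.08548825  0.03443236  0.01316682] 11.15
turn deg [-0.   -0.06 -0.03] shift cm, new axes [2.347 0.006 0.015] old axes [2.347 0.005 0.018]
```

No contact, and the foot is about 6.5 mm below the mouth. I continue down.

>>> jog_arm --pt "0 0 0 0.4 0 0.01 0" --pt "0 0 0 0.4 0 0 0" --pt "0 0 0 0.4 0 0 0" --pt "0 0 0 0.4 0 0 0" --pt "0 0 0 0.2 0 0 0" --pt "0 0 0 0 0 0 0" --pt "0 0 0 0 0 0 0"

```text
clock: 11.85
eef_pos: [530.6, 201.2, 243.4]
tcp_rot: [1.586, 1.51, 1.435]
contact_force: [-0.5, -0.3, -3.4]
opening: 0.173
```

Run:
```python
from h import *
s=r.sense();print(s['contact_force'],s['wrist_torque'],s['clock']);goto(*tcp_for(.0604,0,yoff=.5,zoff=-.2))
```

```text
[-0.48567411 -0.28884959 -3.41851025] [-0.10173462 -0.04843721 -0.03086794] 11.85
turn deg [-0.   -0.05 -0.03] shift cm, new axes [0.556 0.004 0.002] old axes [0.556 0.003 0.003]
```

>>> jog_arm --pt "0 0 0 0.2 0 0 0" --pt "0 0 0 0.15 0 0 0" --pt "0 0 0 0.1 0 0 0" --pt "0 0 0 0.1 0 0 0" --pt "0 0 0 0.05 0 0 0" --pt "0 0 0 0 0 0 0" --pt "0 0 0 0 0 0 0"

```text
clock: 12.55
eef_pos: [530.8, 201.6, 237.8]
tcp_rot: [1.579, 1.509, 1.427]
contact_force: [-0.6, -0.0, 4.3]
opening: 0.178
```

Run:
```python
from h import *
s=r.sense();print(s['contact_force'],s['wrist_torque'],s['clock']);goto(*tcp_for(.0604,0,yoff=.5,zoff=-.2))
```

```text
[-0.5969175  -0.03878803  4.320113  ] [-0.12696818  0.33486979  0.00647445] 12.55
turn deg [-0.   -0.03 -0.05] shift cm, new axes [-0.003 -0.008 -0.009] old axes [-0.003 -0.008 -0.009]
```

The force turned upward at exactly the predicted floor height, so the tongue is home. Next I refine the fork angle using the known gauge pose.

Run:
```python
from h import *
ps=pose();np.savez('pics/s8pose.npz',t=ps[0],R=ps[1])
ims=[r.grab_frame('side')[0].astype(float) for _ in range(4)]
im=np.mean(ims,0).astype(np.uint8)
t,Rm=ps
c=cam('side')
# rectify face at needle/fork offset (z tool=-6): gauge coords y,zup from foot, 6px/mm
foot=t+Rm[:,0]*154.2+Rm[:,1]*.5
S=5;X0,X1,Z0,Z1=-62,62,30,152
src=[];dst=[]
for y,zz in((X0,Z1),(X1,Z1),(X1,Z0),(X0,Z0)):
    P=foot+Rm[:,1]*y-Rm[:,0]*zz-Rm[:,2]*6; src.append(proj(c,P)); dst.append([(X1-y)*S if True else 0,(Z1-zz)*S])
H=cv2.getPerspectiveTransform(np.float32(src),np.float32(dst))
out=cv2.warpPerspective(im,H,((X1-X0)*S,(Z1-Z0)*S),flags=cv2.INTER_CUBIC)
cv2.imwrite('pics/s8r.png',out[:,:,::-1]);print(out.shape)
```

```text
(610, 620, 3)
```

View pics/s8r.png

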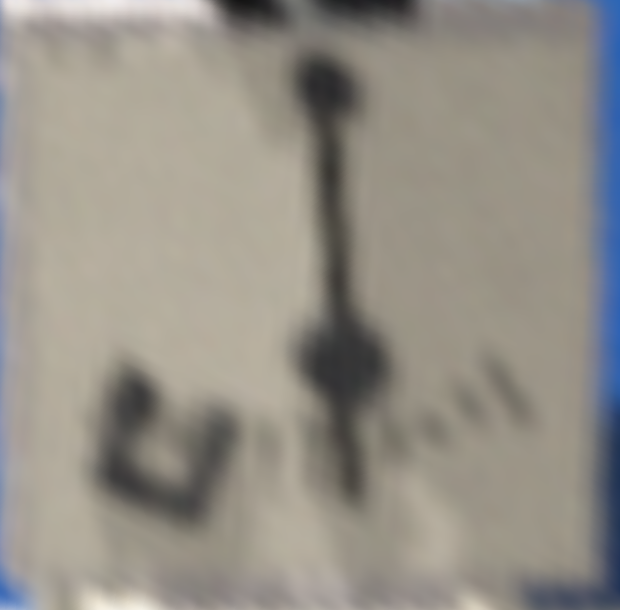

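The rectified view shows the pin at (328,85), the needle tip at (353,495) reading −0.06 as expected, and the fork around (160,450), at roughly 0.40–0.44. I start rocking about the pivot in small steps.

>>> jog_arm --pt "0 0 -1 0 0.29 0 0" --pt "0 0 -2 0 0.58 0 0" --pt "0 0 -2 0 0.58 0 0" --pt "0 0 -2 0 0.58 0 0" --pt "0 0 -2 0 0.58 0 0" --pt "0 0 -1 0 0.29 0 0" --pt "0 0 0 0 0 0 0" --pt "0 0 0 0 0 0 0"

```text
clock: 13.55
eef_pos: [535.1, 230.3, 237.1]
tcp_rot: [-1.577, 1.457, -1.728]
contact_force: [-0.1, -0.4, 3.9]
opening: 0.175
```

Run:
```python
from h import *
s=r.sense();print(s['contact_force'],s['wrist_torque'],s['clock'],s['opening'])
t,Rm=pose();e=t-PIV;print('lean',np.arctan2(-Rm[2,1]*-1,-Rm[2,0]), 'tcp arc angle',np.arctan2(e@[-np.sin(YAW),np.cos(YAW),0],e[2]),'radius',np.linalg.norm(e))
goto(*tcp_for(.0604-np.radians(10),0,yoff=.5,zoff=-.2))
```

```text
[-0.10664193 -0.44817691  3.93671319] [-0.25876254  0.15371064 -0.02299831] 13.55 0.17487773065607387
lean -0.1138739063535912 tcp arc angle 0.11201020415377949 radius 166.168244085219
turn deg [ 0.04 -0.04 -0.01] shift cm, new axes [-0.003 -0.015 -0.004] old axes [-0.003 -0.015 -0.004]
```

The tool is on the arc (radius 166.17 against 166.2). I continue to a lean of about 0.40.

>>> jog_arm --pt "0 0 -1 0 0.29 0 0" --pt "0 0 -2 0 0.58 0 0" --pt "0 0 -2 0 0.58 0 0" --pt "0 0 -2 0 0.58 0 0" --pt "0 0 -2 0 0.58 0 0" --pt "0 0 -2 0 0.58 0 0" --pt "0 0 -2 0 0.58 0 0" --pt "0 0 -2 0 0.58 0 0" --pt "0 0 -1 0 0.29 0 0" --pt "0 0 -0.5 0 0.15 0 0" --pt "0 0 0 0 0 0 0" --pt "0 0 0 0 0 0 0" --pt "0 0 0 0 0 0 0" --pt "0 0 0 0 0 0 0" --pt "0 0 0 0 0 0 0" --pt "0 0 0 0 0 0 0" --pt "0 0 0 0 0 0 0" --pt "0 0 0 0 0 0 0" --pt "0 0 0 0 0 0 0" --pt "0 0 0 0 0 0 0"

```text
clock: 15.55
eef_pos: [542.2, 276.1, 226.5]
tcp_rot: [-1.571, 1.169, -1.723]
contact_force: [-1.1, 1.3, 9.7]
opening: 0.173
```

```bash
cat > look.py <<'E'
from h import *
import sys
n=sys.argv[1]
s=r.sense();print(s['contact_force'],s['wrist_torque'],s['clock'],s['opening'])
t,Rm=pose();e=t-PIV;a=np.arctan2(Rm[2,1],Rm[2,0]*-1);print('lean',np.arcsin(-Rm[2,1]), 'tcp arc angle',np.arctan2(e@[-np.sin(YAW),np.cos(YAW),0],e[2]),'radius',np.linalg.norm(e))
ims=[r.grab_frame('side')[0].astype(float) for _ in range(3)]
im=np.mean(ims,0).astype(np.uint8)
cv2.imwrite(f'pics/{n}raw.png',cv2.resize(im[120:270,110:260,::-1],None,fx=4,fy=4,interpolation=cv2.INTER_CUBIC))
c=cam('side');foot=t+Rm[:,0]*154.2+Rm[:,1]*.5
S=5;X0,X1,Z0,Z1=-62,62,30,152
src=[];dst=[]
for y,zz in((X0,Z1),(X1,Z1),(X1,Z0),(X0,Z0)):
    P=foot+Rm[:,1]*y-Rm[:,0]*zz-Rm[:,2]*6; src.append(proj(c,P)); dst.append([(X1-y)*S,(Z1-zz)*S])
H=cv2.getPerspectiveTransform(np.float32(src),np.float32(dst))
out=cv2.warpPerspective(im,H,((X1-X0)*S,(Z1-Z0)*S),flags=cv2.INTER_CUBIC)
cv2.imwrite(f'pics/{n}r.png',out[:,:,::-1])
E
python3 look.py a1
```

```text
[-1.12895616  1.29425417  9.73064948] [-0.44703123  0.42960378 -0.13958074] 15.55 0.17347046516702022
lean 0.401642142647745 tcp arc angle 0.39781258876811454 radius 167.6370079431357
```

View pics/a1raw.png

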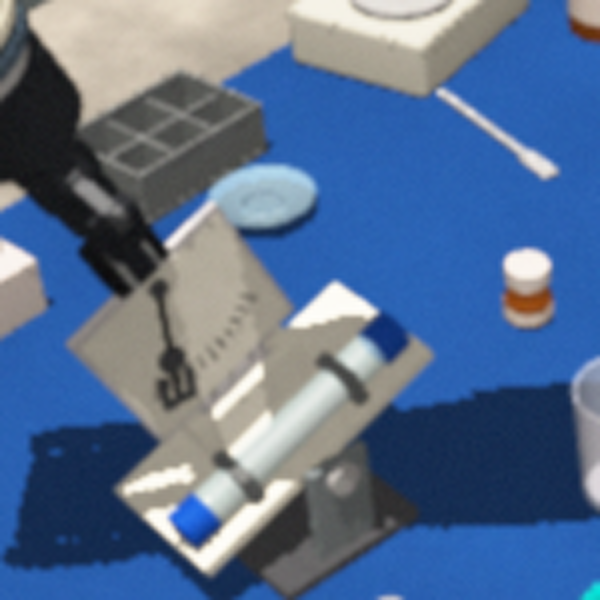

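View pics/a1r.png

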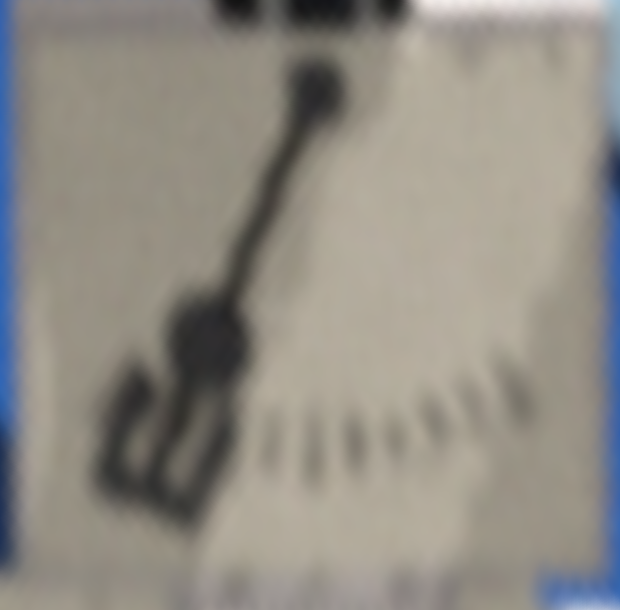

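The needle sits between the jaws, nearly midway: at row 440 the left jaw is at ~118, the needle at ~175 and the right jaw at ~215. The radius rose 1.4 mm, so I check that the tongue is still seated with a small push along the tongue.

>>> jog_arm --pt "0 0 0 0.07 0 0 0" --pt "0 0 0 0.07 0 0 0" --pt "0 0 0 0 0 0 0" --pt "0 0 0 0 0 0 0" --pt "0 0 0 0 0 0 0"

```text
clock: 16.2
eef_pos: [542.3, 276.0, 226.0]
tcp_rot: [-1.569, 1.17, -1.721]
contact_force: [-2.3, 2.4, 13.7]
opening: 0.175
```

```bash
python3 look.py a2
```

```text
[-2.28062912  2.42392591 13.68968082] [-0.56408426  0.70295034 -0.22494413] 16.2 0.17456705210789408
lean 0.4007978857038842 tcp arc angle 0.3983117832224009 radius 167.08003750512492
```

Run:
```python
from h import *
from crad import fitplane
p,d=save('side','s9');p=p.astype(int);c=cam('side');W=world(c,d)
ex=np.array([np.cos(YAW),np.sin(YAW),0]);ey=np.array([-ex[1],ex[0],0])
V=W-PIV;A=V@ex;B=V@ey;Z=V[...,2]
# beam top points: A range 20..27 or  away; slab
m=np.zeros(d.shape,bool);m[200:270,130:230]=1
m&=(p.min(-1)>85)&(p.max(-1)-p.min(-1)<45)
for th0 in (-.40,):
    u=B*np.cos(th0)+Z*np.sin(th0);hh=-B*np.sin(th0)+Z*np.cos(th0)
    print(np.histogram(hh[m],bins=np.arange(-10,60,4)))
    f=m&(hh>6)&(hh<18)&(abs(u)<98)
    for lo,hi in((-99,-50),(50,99)):
        g=f&(u>lo)&(u<hi);print('beam',lo,g.sum(),np.median(hh[g]),np.median(u[g]))
    k=np.polyfit(u[f],hh[f],1);print('beam slope rel',k)
    g=m&(hh>34)&(hh<48)&(abs(u)<48);print('block',g.sum(),np.median(hh[g]),np.polyfit(u[g],hh[g],1))
raw=np.load('pics/s9.npz')['p'][170:250,115:195];cv2.imwrite('pics/s9c.png',cv2.resize(raw[:,:,::-1],None,fx=7,fy=7,interpolation=cv2.INTER_CUBIC))
```

```text
(array([ 15,  27,  44, 152, 320, 456, 249,  87,  89, 123, 197, 242, 186,
        53,  42,  48,  33]), array([-10,  -6,  -2,   2,   6,  10,  14,  18,  22,  26,  30,  34,  38,
        42,  46,  50,  54,  58]))
beam -99 158 7.856713217596887 -64.48982490853062
beam 50 417 13.430833345475707 74.88705463631953
beam slope rel [ 0.03390606 10.81370497]
block 431 38.19996387093625 [2.11422817e-02 3.85808531e+01]
```

View pics/s9c.png

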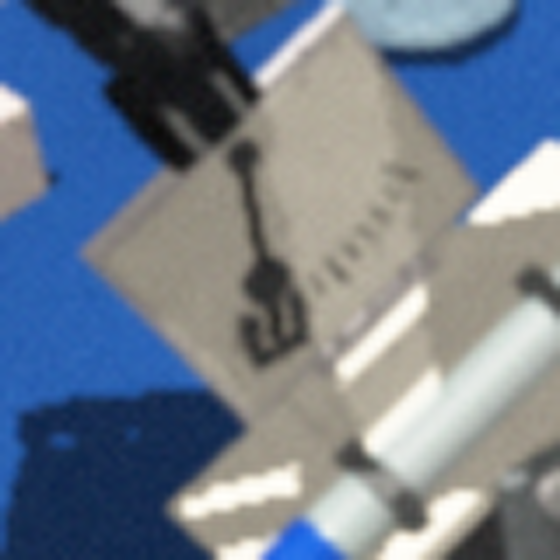

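The depth data puts the cradle at about −0.363 while the gauge leans 0.401. So the tongue is cocked ~0.035 rad in its slack, which accounts for the 1.4 mm rise. I press further along the tongue to seat it flat.

>>> jog_arm --pt "0 0 0 0.1 0 0 0" --pt "0 0 0 0.1 0 0 0" --pt "0 0 0 0.08 0 0 0" --pt "0 0 0 0 0 0 0" --pt "0 0 0 0 0 0 0" --pt "0 0 0 0 0 0 0" --force 110

```text
clock: 17.0
eef_pos: [542.5, 275.8, 224.8]
tcp_rot: [-1.566, 1.172, -1.719]
contact_force: [-3.2, 6.1, 22.1]
opening: 0.173
```

```bash
cat > tilt.py <<'E'
from h import *
def tilt(th0):
    c=cam('side');K=[]
    ex=np.array([np.cos(YAW),np.sin(YAW),0]);ey=np.array([-ex[1],ex[0],0])
    for _ in range(2):
        p,d=r.grab_frame('side');p=p.astype(int);W=world(c,d)
        V=W-PIV;B=V@ey;Z=V[...,2];m=np.zeros(d.shape,bool);m[200:270,130:230]=1
        m&=(p.min(-1)>85)&(p.max(-1)-p.min(-1)<45)
        u=B*np.cos(th0)+Z*np.sin(th0);hh=-B*np.sin(th0)+Z*np.cos(th0)
        f=m&(hh>5)&(hh<18)&(abs(u)<98)
        g=f&(u<-50);q=f&(u>50)
        K.append((np.median(hh[q])-np.median(hh[g]))/(np.median(u[q])-np.median(u[g])))
    print('cradle tilt',th0+np.mean(K),K)
if __name__=='__main__':
    t,Rm=pose();tilt(-np.arcsin(-Rm[2,1]))
E
python3 look.py a3; python3 tilt.py
```

```text
[-3.23423981  6.08704149 22.13977696] [-0.61125343  1.18081822 -0.44694637] 17.0 0.17338351301984864
lean 0.3990099700237213 tcp arc angle 0.4000100159001802 radius 165.91689224007837
cradle tilt -0.3974262178801039 [np.float64(0.0020577076560151057), np.float64(0.0010198235966025358)]
```

View pics/a3r.png

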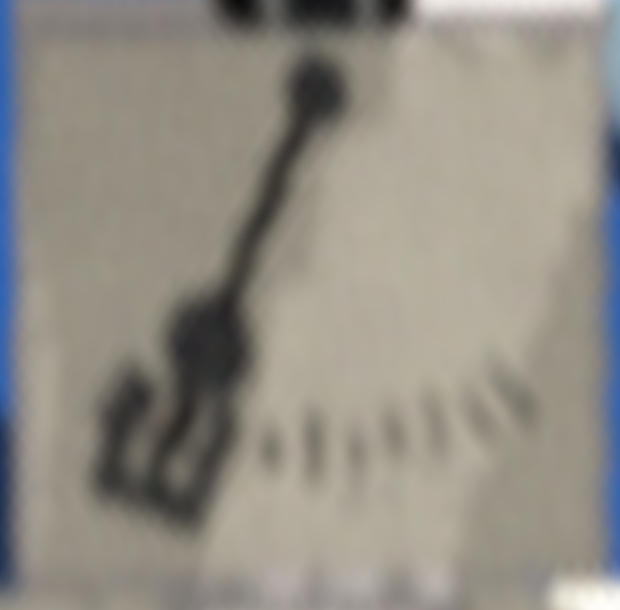

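The tongue is now flush: radius 165.9, cradle −0.397, gauge 0.399. The needle stays between the jaws. I hold for a second, then make a final check of the drift, pointer and jar.

>>> jog_arm --pt "0 0 0 0 0 0 0" --pt "0 0 0 0 0 0 0" --pt "0 0 0 0 0 0 0" --pt "0 0 0 0 0 0 0" --pt "0 0 0 0 0 0 0" --pt "0 0 0 0 0 0 0" --pt "0 0 0 0 0 0 0" --pt "0 0 0 0 0 0 0" --pt "0 0 0 0 0 0 0" --pt "0 0 0 0 0 0 0"

```text
clock: 18.25
eef_pos: [542.5, 275.8, 224.8]
tcp_rot: [-1.566, 1.172, -1.719]
contact_force: [-3.2, 5.0, 21.5]
opening: 0.169
```

```bash
python3 look.py a4; python3 tilt.py
```

```text
[-3.1688988   5.0005642  21.50428791] [-0.6122028   1.18651755 -0.42816074] 18.25 0.16864358875494623
lean 0.3989499873484657 tcp arc angle 0.40017573774272763 radius 165.90882310131644
cradle tilt -0.39846336524647824 [np.float64(0.0013496509423504372), np.float64(-0.00023576737259799945)]
```

View pics/a4raw.png

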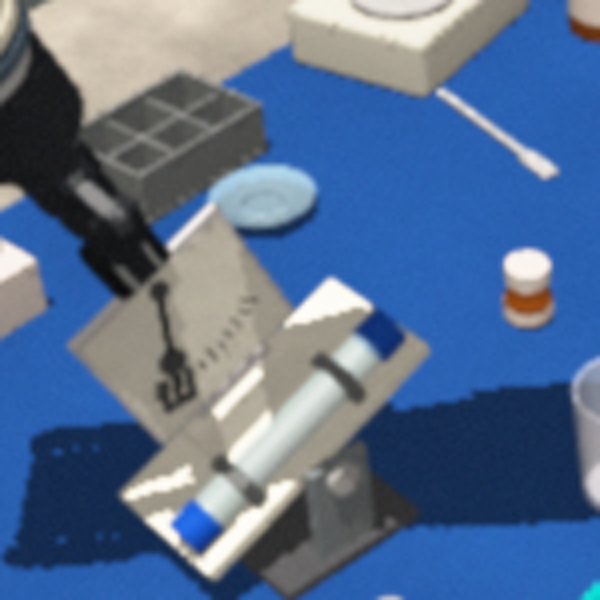

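View pics/a4r.png

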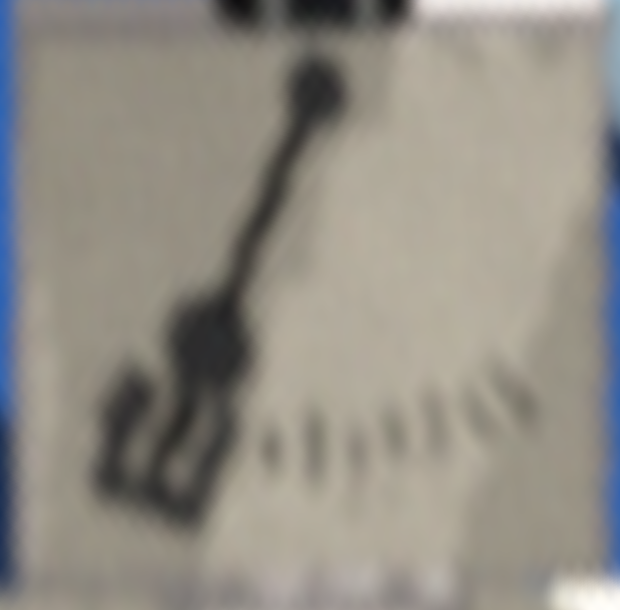

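Everything is steady. The needle at (165,455) lies midway between the jaws at ~(112,455) and ~(213,455), and the jar stands upright at (527,290). I hand the job in.

```bash
python3 -c "
from rig import r
print(r.sign_off())"
```

```text
the job is handed in; nothing more can be done
None
```

I lifted the gauge out of its parking block, slid its tongue to the floor of the white cradle's slot, and rocked the cradle until the pointer settled in the fork. I handed in at about 18.5 s, still gripping the gauge and holding the tilt.

- **Last checks:** The gauge leaned 0.399 rad and the cradle measured −0.398 rad, steady for more than 1 s. The needle sat about midway between the jaws in the side camera, and the jar was upright and untouched. The contact force was about 22 N.
- **Corrected on the way:** At first the tongue stood cocked about 0.035 rad in the slot, raising it 1.4 mm. I pressed it down until it sat flush.
- **Less certain:** I never got an exact fork angle. Before rocking, I read about 0.37 using a rough plate yaw, then 0.40–0.44 with the correct yaw. The final setting rests on seeing the needle between the jaws, on the one face the side camera shows.

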